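# Clear the magnetic work bed

### The arm

A 6-joint arm with a two-finger parallel gripper is mounted at the origin on the work surface. World frame = base frame: x ahead of the robot, y to its left, z up, the work surface at z = 0. Lengths are in m, angles in rad, forces in N, time in s.
With the tool pointing down it reaches from about 0.35 to 0.775 m from the base axis. Payload 5.5 kg.
Tool frame: the origin (TCP) lies at the very end of the fingers, on their centre line; the grasp point (between the pads) lies 19 mm behind it; z points along the fingers, y is the direction in which the jaws open and shut (so a half turn about z gives the same grasp; the last joint's range is limited). The gripper opens to 85 mm and grips with 20 to 120 N. Pads are 22 mm wide; open, the fingers measure 114 mm over their backs; the gripper's body (76 mm by 85 mm) begins 54 mm behind the grasp point. The pads swing forward as they close: fully open they stand 13 mm farther back than shut.
Start: joints at [-1.331, 0.313, 0.046, 1.304, 0, 1.431], TCP at [0.213, -0.534, 0.231] pointing down, gripper open.
Joint ranges: [-2.76, 2.76], [-0.86, 1.69], [-1.03, 1.26], [-2.2, 2.34], [-1.47, 1.5], [-3.14, 3.14]. Speed limits (rad/s): [2.57, 2.57, 3.14, 3.14, 3.14, 3.14].

### API

Orientations are given as a unit quaternion [w, x, y, z].
In Python, from workcell import get_state, read_camera, hand_in, find_in, silhouettes gives the robot as it stands. The module is installed in compiled form; this text tells all that it offers.
- The arm moves only by the tool send_rows, never from a script. Its argument "deltas" is a list that holds one entry, the list of rows, each a list of 6 numbers: the shift along the world's x, y, z in cm, then the turn, a rotation vector about the world's x, y, z in degrees. In form: [[[dx, dy, dz, wx, wy, wz], ...]]. A call has 1 to 12 rows; each row is the pose to reach, as a shift and turn from the pose commanded when the call began; what a row does not reach only later rows make up. A row lasts 1/10 s, in which the tool goes at most 50 mm and 8.59 degrees, less where a joint would pass 70% of its speed; a pose out of reach is approached as far as the arm can. A call with a gripper value outside its range is refused whole. "jaw" is the opening, from -1 (shut) to 1 (fully open), so that 0 is half open, set as the call begins (left out, the last holds). The fingers move at their own pace and stop on an object; "force" is the grip in N (left out, the last holds). Time passes only in rows, so rows that repeat a pose let the fingers close. It gives the time, the measured TCP pose, the force and the opening at its end, in the units of the state.
- get_state(): the state, without advancing time (a new reading comes with each control period).
- read_camera(name): name is "scene" or "top"; returns a dict with "img" (480x640x3 uint8, red, green, blue), "z_map" (480x640 float32, m along the optical axis (not along the pixel's ray), 0 where there is no reading), "vfov" (degrees; the focal length in pixels is half the picture's height over the tangent of half this angle, whatever the lens; pixels are square), "cx", "cy" (the principal point, pixels), "R" (3x3) and "t" (3): a world point X has camera coordinates R X + t. Camera axes: x right, y down, z forward; pixel columns grow to the right and rows downward; lengths in m; the calibration is good to about 2 mm. A picture is of the moment at which its call begins.
- hand_in(): hands the job in, once; it reports no verdict.
Trained networks look in a picture, given as the dict that the camera call returned (one of the last four; its "shot" number tells which), for a name from the list of things; names that differ only in an ending like _2 or _b are one class to them, and where a whole thing is asked for, a point or a joint stands for the part that bears it (a point fixed in the world has none). Each returns a list of dicts, best first, with "conf" (0 to 1); they miss things now and then, are a little off and sometimes report something else, mostly with a low value. They report only what shows in the picture. A call takes as long as a camera call.
- find_in(picture, thing): "box" ([centre column, centre row, width, height] in pixels, round what is visible of it).
- silhouettes(picture, thing): "mask" (480x640 bool, what is visible of it) and "box" ([centre column, centre row, width, height] in pixels, round what is visible of it).
The state is a dict: "clock": time; "joint_pos": joint angles; "qvel": joint speeds; "tau": joint torques, N m; "tcp_pos": TCP position; "orientation": TCP orientation; "wrist_force": force on the tool from outside, world axes, zero at the start; "ft_torque": the same for the moment, N m; "finger_gap": finger opening in m.
Only numpy, scipy, OpenCV 4.12 (cv2) and the standard library are available. Lean on these libraries where they do the work, as an engineer would, in place of code of your own. Each camera call takes 0.05 s, during which the arm holds its last target.

### The job

Clear the magnetic bed: first push the magnet lever over to off (away from you); then draw every flat plate toward you off the bed into the tray on its front, so that each lies flat on the tray floor and none on another, and slide every casting off the end of the bed into the red bin, in any order. Never lift the plates or castings off the bed. When the bed is clear, press the green button right down to report it, leave the lever at off, and leave the oil bottle, mallet and tin where they are.

Things in the scene. Friction and masses are not known exactly. Their poses are not given: they have to be found in the camera images.
- bed: Fixed magnetic work bed. Origin on the bench under it; axes: x away from the robot (turned up to 0.04 rad), y along its length to the robot's left, z up. Slippery steel top (friction about 0.3) 160 mm above the bench, x -110 to +120 mm, y -200 to +200 mm; both y ends are open edges. A back rail (x 108 to 120 mm) stands 14 mm above the top.
- tray (a point): Centre of the floor of the dark steel tray fixed to the bed's front edge, axes as the bed's, at (-175, 0, 148) mm from the bed's origin. The floor, 12 mm lower than the bed top with no wall between, spans 131 mm in x and 384 mm in y; 10 mm high lips on the front and both sides.
- bin: Fixed RED open plastic bin that takes the castings; it stands against one y end of the bed, left or right (5 mm gap). Outer size 180 x 200 x 145 mm (along the bed's x, y, z), walls 5 mm, so its rim is 15 mm below the bed top. Origin: centre of its underside on the bench; its centre is at x = +30 mm in the bed's axes.
- tub: Fixed GREY open bin of the same size at the other y end of the bed; it is to stay empty. Origin: centre of its underside.
- console: Fixed grey control box, 120 x 150 x 40 mm, on the bench to the left or right of the tray. Origin: centre of its underside; x points away from the robot (turned by up to 0.2 rad). The lever's pivot is at (10, -40, 62) mm in its axes, the button's axis at (0, 45) mm.
- lever (a joint): Magnet lever, rad: about 0 leaning toward the robot (magnet on), 1.0 at its stop leaning away from the robot (magnet off). It swings in the console's x-z plane about its pivot, moves with a light push (about 1 N) and stays where it is left.
- lever_tip (a point): Centre of the lever's red ball, 26 mm diameter, 80 mm from the pivot; about 130 to 142 mm above the bench.
- button (a joint): Green spring push button, m: 0 released, 0.006 fully pressed straight down (5 N); springs back.
- button_top (a point): Centre of the top of the green button, 32 mm diameter, 58 mm above the bench when released.
- oilcan: Bystander: yellow bottle with a red cap, 60 mm diameter, 150 mm tall, standing on the other side of the tray from the console. Origin: centre of its underside.
- mallet: Bystander: yellow-headed mallet about 240 mm long, lying on the bench beyond the bed.
- tin: Bystander: brass-coloured tin, 70 mm diameter, 80 mm tall, standing on the bench beyond the bed.
- plate0: Blue-coated flat steel plate, 100 (x) x 80 (y) x 6 (z) mm, about 0.36 kg, lying on the front half of the bed, its x roughly along the bed's x. Origin: centre of its underside. May be absent (None from the start). The plates start side by side, at least 100 mm apart (centres).
- plate1: Blue-coated flat steel plate, 100 (x) x 80 (y) x 6 (z) mm, about 0.36 kg, lying on the front half of the bed, its x roughly along the bed's x. Origin: centre of its underside. May be absent (None from the start). The plates start side by side, at least 100 mm apart (centres).
- plate2: Blue-coated flat steel plate, 100 (x) x 80 (y) x 6 (z) mm, about 0.36 kg, lying on the front half of the bed, its x roughly along the bed's x. Origin: centre of its underside. May be absent (None from the start). The plates start side by side, at least 100 mm apart (centres).
- cast0: Dark heavy casting, about 0.85 kg: base 75 (x) x 70 (y) x 26 (z) mm with a round boss, 52 mm diameter, on top (46 mm tall in all), standing on the back half of the bed near the back rail. Origin: centre of its underside. May be absent (None from the start). The castings start in a row along y, at least 105 mm apart (centres).
- cast1: Dark heavy casting, about 0.85 kg: base 75 (x) x 70 (y) x 26 (z) mm with a round boss, 52 mm diameter, on top (46 mm tall in all), standing on the back half of the bed near the back rail. Origin: centre of its underside. May be absent (None from the start). The castings start in a row along y, at least 105 mm apart (centres).
- cast2: Dark heavy casting, about 0.85 kg: base 75 (x) x 70 (y) x 26 (z) mm with a round boss, 52 mm diameter, on top (46 mm tall in all), standing on the back half of the bed near the back rail. Origin: centre of its underside. May be absent (None from the start). The castings start in a row along y, at least 105 mm apart (centres).

How it is judged:
By the outcome, as a careful person would: the job done as asked, in the order asked, and still so for the second after the job is handed in, with the robot touching nothing.
Of plate0, plate1, plate2 only 2 to 3 are there at a start; the rules pass over those that are not, and their reading is None.
Of cast0, cast1, cast2 only 2 to 3 are there at a start; the rules pass over those that are not, and their reading is None.
At some moment in a run one of plate0, plate1, plate2 may be knocked a few centimetres aside while the robot is not near it.
It also fails if it takes over 210 s, if anything falls off the work surface, if the arm or the gripper's body presses on something with over 40 N, if the wrist force passes 120 N, or if a joint passes its speed limit or range.

## Working session

There is one attempt and no reset: what is moved stays moved. The work goes in short steps, Python scripts to look and compute and a tool call to move; the robot and the scene stay as the last step left them, time stands still between calls to the robot, and variables do not carry over. Pictures are saved under pics/ and viewed, and the job is handed in when it is done.

Besides the shell and the picture viewer there is one more tool, called as name([rows], argument=value, ...), one row to a line, values as JSON. send_rows: Moves the arm, as the interface text tells. Its arguments: {"type":"object","properties":{"deltas":{"type":"array","items":{"type":"array","items":{"type":"array","items":{"type":"number"}}}},"jaw":{"type":"number"},"force":{"type":"number"}},"required":["deltas"]}

```bash
mkdir -p pics; ls
cat > h.py <<'E'
import numpy as np, cv2
from workcell import get_state, read_camera, hand_in, find_in, silhouettes
def pts(p):
    h,w=p["z_map"].shape; f=h/2/np.tan(np.radians(p["vfov"])/2)
    u,v=np.meshgrid(np.arange(w),np.arange(h)); z=p["z_map"]
    c=np.stack([(u-p["cx"])/f*z,(v-p["cy"])/f*z,z],-1)
    R=np.array(p["R"]);t=np.array(p["t"])
    return (c-t)@R
def save(p,n): cv2.imwrite(n,p["img"][:,:,::-1])
E
python3 - <<'E'
from h import *
s=get_state(); print(s)
for n in ("scene","top"):
    p=read_camera(n); save(p,f"pics/{n}0.png"); P=pts(p); print(n,p["vfov"],p["R"],p["t"])
    for th in ["bed","bin","tub","console","lever","button","oilcan","mallet","tin","plate0","cast0"]:
        for d in silhouettes(p,th):
            m=d["mask"]&(p["z_map"]>0)
            if d["conf"]>.3: print(th,round(d["conf"],2),np.round(d["box"]),np.round(np.median(P[m],0),3),np.round(P[m].min(0),3),np.round(P[m].max(0),3))
E
```

```text
pics
{'clock': 0.0, 'joint_pos': array([-1.33062938e+00,  3.13975240e-01,  4.50202630e-02,  1.30361171e+00,
       -1.97611344e-07,  1.43122520e+00]), 'qvel': array([ 0.00134673, -0.00032607, -0.00097564,  0.00129344, -0.00016243,
       -0.00047113]), 'tau': array([ 2.32567854e-04, -4.80628252e+01,  2.98531741e+01,  1.94617471e-02,
       -1.08842273e-04,  5.41308651e-06]), 'tcp_pos': array([ 0.21302673, -0.53354914,  0.23044007]), 'orientation': array([-8.84053591e-04,  9.82028575e-01,  1.88730215e-01, -4.46025161e-05]), 'wrist_force': array([ 1.23180371, -1.12945341,  0.753783  ]), 'ft_torque': array([-0.02117339, -0.01016971, -0.07025199]), 'finger_gap': 0.08526342898381843}
scene 50.61333125383329 [[-0.78456191  0.61996373 -0.01037269]
 [ 0.45767479  0.56773743 -0.68425726]
 [-0.41832572 -0.5415895  -0.72916692]] [ 0.44333784 -0.18591134  1.39734267]
bed 0.97 [338. 249. 260. 220.] [0.561 0.037 0.155] [ 0.192 -0.37  -0.004] [0.713 0.212 0.206]
bin 0.81 [219. 189. 105. 112.] [ 0.621 -0.389  0.084] [ 0.434 -0.521 -0.003] [ 0.712 -0.193  0.163]
bin 0.69 [406. 368. 158. 172.] [0.605 
[... 2647 characters left out ...]
 [0.424 0.387 0.158]
oilcan 0.58 [433. 218.  80.  78.] [ 0.632 -0.324  0.009] [ 0.531 -0.417 -0.005] [ 0.713 -0.198  0.154]
mallet 0.81 [295. 162.  87.  29.] [0.789 0.083 0.025] [ 0.745 -0.07  -0.001] [0.841 0.171 0.037]
tin 0.87 [361. 160.  28.  26.] [ 0.778 -0.126  0.08 ] [ 0.751 -0.159  0.01 ] [ 0.815 -0.094  0.091]
plate0 0.93 [269. 251.  36.  38.] [0.533 0.124 0.167] [0.485 0.084 0.157] [0.583 0.162 0.178]
plate0 0.84 [315. 246.  32.  37.] [0.542 0.004 0.167] [ 0.492 -0.038  0.156] [0.595 0.045 0.176]
cast0 0.96 [264. 204.  30.  36.] [0.649 0.122 0.191] [0.615 0.09  0.16 ] [0.691 0.16  0.216]
cast0 0.56 [314. 202.  28.  34.] [0.653 0.006 0.19 ] [ 0.618 -0.029  0.162] [0.701 0.038 0.216]
```

Run:
```python
import cv2
a=cv2.imread("pics/scene0.png")[60:480,130:570];cv2.imwrite("pics/s0c.png",cv2.resize(a,(628,600)))
a=cv2.imread("pics/top0.png")[120:360,140:500];cv2.imwrite("pics/t0c.png",cv2.resize(a,(800,533)))
```

```text
(no output)
```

View pics/s0c.png

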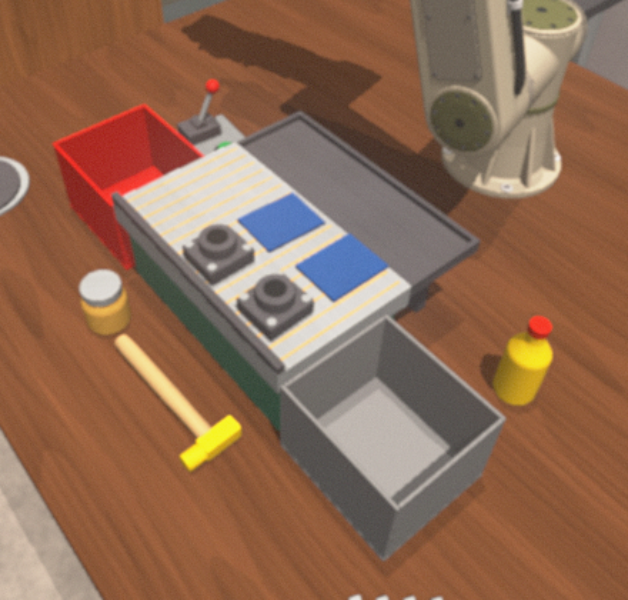

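View pics/t0c.png

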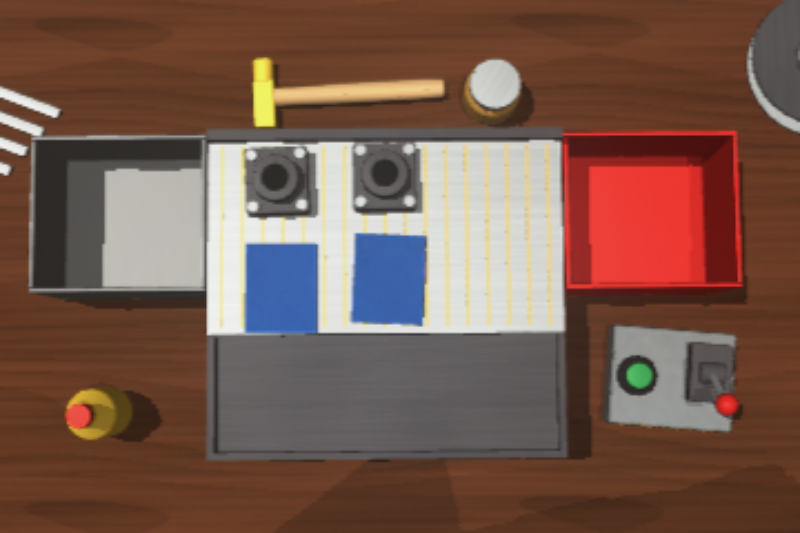

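The top view shows two plates (about 282,288 and 389,280 in the crop), two castings (280,180 and 385,176), the red bin on the right, and the console in front of it with its lever ball (727,405) leaning toward the robot. Next I'll take precise measurements.

```bash
cat >> h.py <<'E'
def colors(p):
    im=cv2.GaussianBlur(p["img"],(3,3),0).astype(int);return im[...,0],im[...,1],im[...,2]
def comps(m,P,mn=20):
    n,l,st,c=cv2.connectedComponentsWithStats(m.astype(np.uint8))
    return [l==i for i in range(1,n) if st[i,4]>=mn]
def plates(p,P=None):
    P=pts(p) if P is None else P
    r,g,b=colors(p)
    out=[]
    for m in comps((b>r+50)&(b>g+30)&(p["z_map"]>0),P,150):
        q=P[m]; rc=cv2.minAreaRect((q[:,:2]*1000).astype(np.float32))
        out.append((np.round(rc[0],0),np.round(rc[1],0),round(rc[2],1),np.round(np.percentile(q[:,2],[5,50,95])*1000),m.sum()))
    return out
E
python3 - <<'E'
from h import *
for n in ("top","scene"):
    p=read_camera(n);P=pts(p);r,g,b=colors(p)
    print(n)
    for x in plates(p,P): print("plate",x)
    for m in comps((r>g+80)&(r>b+80)&(p["z_map"]>0)&(abs(r-g)>80),P,15):
        q=P[m];print("red",m.sum(),np.round(q.mean(0),3),np.round(q.min(0),3),np.round(q.max(0),3))
    for m in comps((g>r+50)&(g>b+40)&(p["z_map"]>0),P,15):
        q=P[m];print("green",m.sum(),np.round(np.median(q,0),3),np.round(q.min(0),3),np.round(q.max(0),3))
    # bed top
    m=(abs(P[...,2]-.16)<.005)&(P[...,0]>.45)&(P[...,0]<.75)&(abs(P[...,1])<.23)&(r>150)&(b>120)
    q=P[m];print("bedtop",np.round(np.median(q[:,2]),4),cv2.minAreaRect((q[:,:2]*1000).astype(np.float32)),np.percentile(q,[.5,99.5],axis=0).round(3).tolist())
    m=(abs(P[...,2]-.148)<.005)&(P[...,0]>.28)&(P[...,0]<.47)&(abs(P[...,1])<.23)
    q=P[m];print("tray",np.round(np.median(q[:,2]),4),cv2.minAreaRect((q[:,:2]*1000).astype(np.float32)))
    m=(P[...,2]>.174)&(P[...,0]>.55)&(P[...,0]<.69)&(abs(P[...,1])<.23)
    for c in comps(m,P,60):
        q=P[c];t=q[q[:,2]>.195];print("cast",np.round(q.min(0),3),np.round(q.max(0),3),"boss",np.round((t.min(0)+t.max(0))/2,3))
    m=(abs(P[...,2]-.04)<.007)&(P[...,0]>.33)&(P[...,0]<.53)&(P[...,1]<-.23)&(P[...,1]>-.46)
    q=P[m];print("console",cv2.minAreaRect((q[:,:2]*1000).astype(np.float32)))
E
```

```text
top
plate (array([544.,   1.]), array([79., 99.]), 86.9, array([163., 167., 172.]), np.int64(1256))
plate (array([534., 121.]), array([79., 97.]), 89.3, array([162., 167., 172.]), np.int64(1275))
red 4987 [ 0.626 -0.325  0.036] [ 0.532 -0.446 -0.005] [ 0.743 -0.199  0.153]
red 79 [ 0.4  -0.38  0.14] [ 0.389 -0.43   0.006] [ 0.411 -0.366  0.152]
red 109 [0.394 0.35  0.148] [0.382 0.337 0.003] [0.407 0.403 0.158]
green 102 [ 0.432 -0.297  0.063] [ 0.418 -0.311  0.054] [ 0.445 -0.283  0.069]
bedtop 0.1611 ((591.6880493164062, 5.0250091552734375), (400.43878173828125, 217.1492156982422), 89.92560577392578) [[0.484, -0.193, 0.155], [0.699, 0.204, 0.165]]
tray 0.1488 ((407.12371826171875, 6.049835205078125), (398.95892333984375, 126.09868621826172), 89.4623031616211)
cast [ 0.619 -0.029  0.177] [0.69  0.038 0.215] boss [0.658 0.008 0.205]
cast [0.614 0.09  0.174] [0.69  0.159 0.215] boss [0.652 0.126 0.205]
console ((428.2080993652344, -341.9698486328125), (151.60899353027344, 120.39026641845703), 84.79483032226562)
scene
plate (array([543.,  -0.]), array([ 82., 100.]), 85.7, array([164., 
[... 331 characters left out ...]
.006] [ 0.712 -0.187  0.176]
red 237 [0.377 0.342 0.128] [ 0.248  0.279 -0.005] [0.407 0.362 0.154]
green 15 [ 0.432 -0.309  0.061] [ 0.423 -0.313  0.06 ] [ 0.441 -0.305  0.063]
bedtop 0.1602 ((580.7366943359375, 1.403228759765625), (405.406982421875, 227.09947204589844), 89.47462463378906) [[0.482, -0.196, 0.156], [0.692, 0.203, 0.164]]
tray 0.1481 ((407.01300048828125, 5.838409423828125), (397.41864013671875, 125.95777130126953), 89.99962615966797)
cast [ 0.618 -0.031  0.174] [0.69 0.04 0.21] boss [0.655 0.004 0.203]
cast [0.613 0.088 0.174] [0.69 0.16 0.21] boss [0.652 0.123 0.203]
console ((412.8551330566406, -365.9519348144531), (104.4292221069336, 90.6606216430664), 0.8874591588973999)
```

send_rows([
  [[3,3,0,0,0,-5],[6,6,0,0,0,-10],[9,9,0,0,0,-15],[12,12,0,0,0,-20],[14.2,15.5,0,0,0,-27],[14.2,15.5,-4,0,0,-27],[14.2,15.5,-7,0,0,-27],[14.2,15.5,-9,0,0,-27],[14.2,15.5,-9,0,0,-27]],
], jaw=-1)

```text
clock: 2.2
tcp_pos: [0.354, -0.3769, 0.1385]
orientation: [-0.002, 0.999, -0.045, -0.002]
wrist_force: [0.3, -0.4, 0.3]
finger_gap: 0.0002
```

send_rows([
  [[0,-0.3,-2,0,0,0],[1,-0.4,-2,0,0,0],[2,-0.5,-2,0,0,0],[3,-0.6,-2,0,0,0],[4,-0.7,-2,0,0,0],[5,-0.8,-2,0,0,0],[6,-0.9,-2,0,0,0],[7,-1,-2,0,0,0],[8,-1.1,-2,0,0,0],[9,-1.2,-2,0,0,0],[9.7,-1.2,-2,0,0,0],[9.7,-1.2,-2,0,0,0]],
])

```text
clock: 3.4
tcp_pos: [0.4475, -0.3909, 0.1209]
orientation: [0.0, 0.999, -0.047, -0.006]
wrist_force: [-18.3, -2.0, 7.4]
finger_gap: 0.0001
```

send_rows([
  [[-2,0,0,0,0,0],[-4,0,0,0,0,0],[-5,0,3,0,0,0],[-5,0,7,0,0,0],[-5,0,11,0,0,0],[-5,0,13,0,0,0]],
])

```text
clock: 4.0
tcp_pos: [0.4034, -0.3922, 0.2554]
orientation: [0.002, 0.999, -0.046, 0.002]
wrist_force: [0.4, -0.4, -0.2]
finger_gap: 0.0001
```

Run:
```python
from h import *
for n in ("scene","top"):
    p=read_camera(n);P=pts(p);r,g,b=colors(p)
    for m in comps((r>g+80)&(r>b+80)&(p["z_map"]>0),P,15):
        q=P[m];print("red",m.sum(),np.round(np.median(q,0),3))
    for x in plates(p,P): print(x)
    save(p,f"pics/{n}1.png")
a=cv2.imread("pics/top1.png")[120:360,140:500];cv2.imwrite("pics/t1c.png",cv2.resize(a,(800,533)))
```

```text
red 1478 [-0.44  -1.174 -0.104]
red 85 [ 0.474 -0.383  0.137]
red 5296 [ 0.619 -0.392  0.083]
red 242 [0.394 0.348 0.149]
(array([543.,  -0.]), array([ 82., 100.]), 86.7, array([164., 166., 168.]), np.int64(1258))
(array([533., 121.]), array([101.,  81.]), 0.2, array([164., 166., 168.]), np.int64(1529))
red 4414 [ 0.626 -0.318  0.007]
red 76 [ 0.474 -0.385  0.142]
red 106 [0.394 0.35  0.151]
(array([544.,   2.]), array([79., 99.]), 87.3, array([163., 167., 171.]), np.int64(1250))
(array([534., 121.]), array([79., 98.]), 89.4, array([162., 167., 172.]), np.int64(1276))
```

View pics/t1c.png

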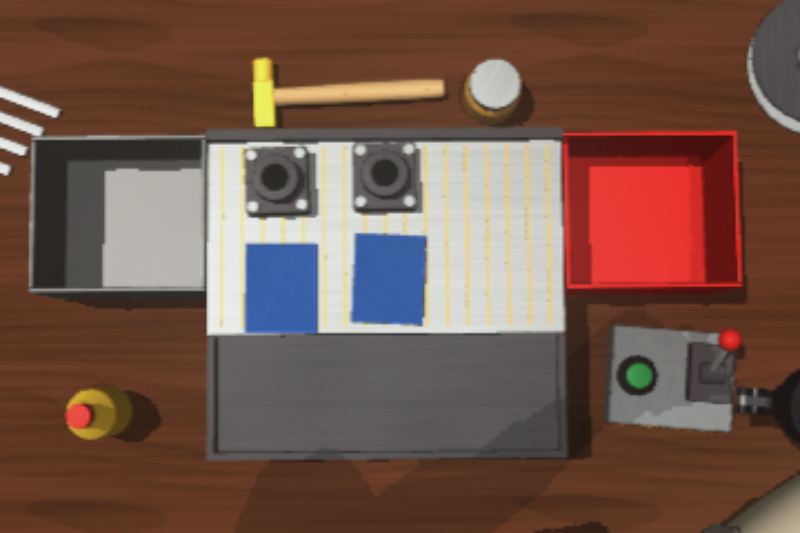

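View pics/scene1.png

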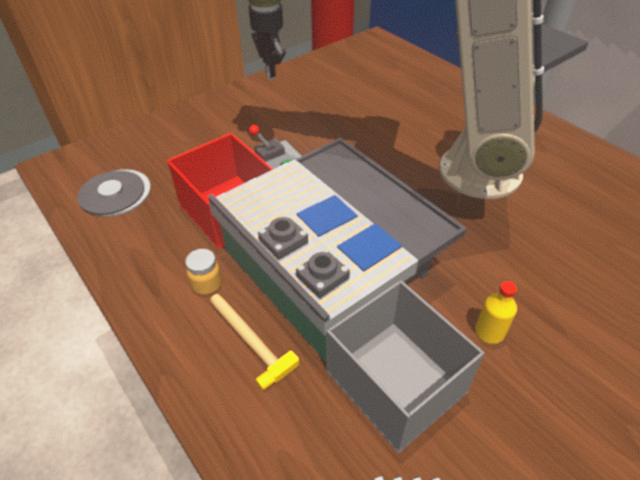

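```bash
python3 -c "
from h import *
print(get_state()['joint_pos'].round(3))"
```

```text
[-0.914  0.279  0.057  1.342  0.     2.319]
```

send_rows([
  [[2,3.8,0.5,0,0,8],[4,7.6,0.5,0,0,16],[6,11.4,0.5,0,0,24],[8,15.2,0.5,0,0,32],[10.5,19,0.5,0,0,40],[12.5,22.8,0.5,0,0,48],[14.5,26.6,0.5,0,0,56],[16.5,30.4,0.5,0,0,64],[18.5,34.2,0.5,0,0,72],[20.5,38,0.5,0,0,80],[23,42,0.5,0,0,88],[25.2,45.7,0.5,0,0,95]],
])

```text
clock: 5.3
tcp_pos: [0.6549, 0.0683, 0.2547]
orientation: [-0.001, 0.706, 0.708, -0.0]
wrist_force: [0.6, -0.3, -0.4]
finger_gap: 0.0003
```

send_rows([
  [[0,0,0,0,0,0],[0,0,0,0,0,0]],
])

```text
clock: 5.5
tcp_pos: [0.654, 0.0672, 0.2542]
orientation: [-0.001, 0.708, 0.706, -0.001]
wrist_force: [0.0, -0.6, -0.9]
finger_gap: 0.0002
```

send_rows([
  [[0,-0.2,-2,0,0,0],[0,-0.2,-4,0,0,0],[0,-0.2,-6,0,0,0],[0,-0.2,-7.5,0,0,0],[0,-0.2,-8.6,0,0,0],[0,-0.2,-8.6,0,0,0]],
])

```text
clock: 6.1
tcp_pos: [0.6526, 0.0628, 0.1684]
orientation: [-0.001, 0.709, 0.705, -0.001]
wrist_force: [-0.1, 0.1, 0.3]
finger_gap: 0.0001
```

send_rows([
  [[0,-1,0,0,0,0],[0,-2,0,0,0,0],[0,-3,0,0,0,0],[0,-4,0,0,0,0],[0,-5,0,0,0,0],[0,-6,0,0,0,0],[0,-7,0,0,0,0],[0,-8,0,0,0,0],[0,-9,0,0,0,0],[0,-10,0,0,0,0]],
])

```text
clock: 7.1
tcp_pos: [0.6541, -0.0369, 0.1703]
orientation: [-0.0, 0.709, 0.706, 0.0]
wrist_force: [-0.2, 2.3, 0.3]
finger_gap: 0.0004
```

Run:
```python
from h import *
p=read_camera("top");save(p,"pics/top2.png")
a=cv2.imread("pics/top2.png")[120:360,140:500];cv2.imwrite("pics/t2c.png",cv2.resize(a,(800,533)))
```

```text
(no output)
```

View pics/t2c.png

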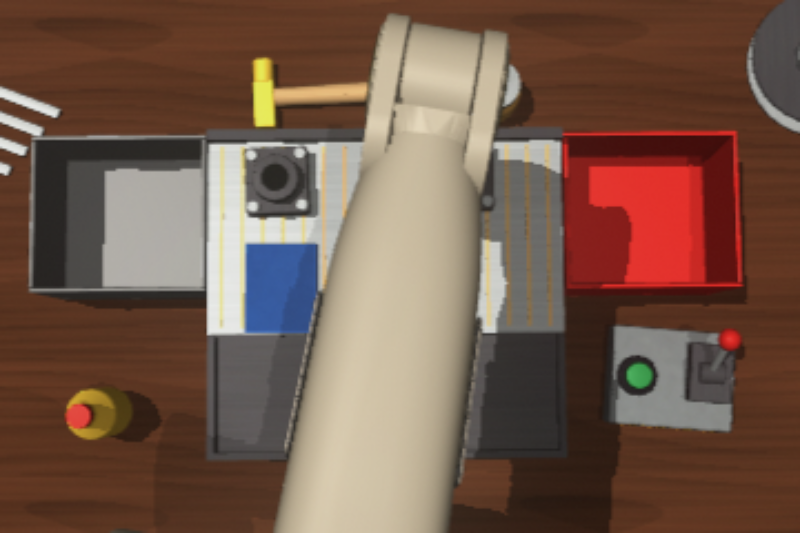

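The arm blocks the view from above, but the 2.3 N reading matches one casting sliding. I'll keep pushing.

send_rows([
  [[0,-1,0,0,0,0],[0,-2,0,0,0,0],[0,-3,0,0,0,0],[0,-4,0,0,0,0],[0,-5,0,0,0,0],[0,-6,0,0,0,0],[0,-7,0,0,0,0],[0,-8,0,0,0,0],[0,-9,0,0,0,0],[0,-10,0,0,0,0]],
])

```text
clock: 8.15
tcp_pos: [0.6541, -0.1369, 0.1703]
orientation: [0.0, 0.709, 0.706, 0.0]
wrist_force: [-0.9, 2.0, -0.9]
finger_gap: -0.0005
```

send_rows([
  [[0,-1,0.3,0,0,0],[0,-2,0.3,0,0,0],[0,-3,0.3,0,0,0],[0,-4,0.3,0,0,0],[0,-5,0.3,0,0,0],[0,-6,0.3,0,0,0],[0,-7,0.3,0,0,0],[0,-8,0.3,0,0,0],[0,-9,0.3,0,0,0],[0,-10,0.3,0,0,0]],
])

```text
clock: 9.15
tcp_pos: [0.6542, -0.2369, 0.1733]
orientation: [0.0, 0.709, 0.706, 0.0]
wrist_force: [0.1, -0.2, 0.1]
finger_gap: 0.0004
```

send_rows([
  [[0,2,2,0,0,0],[0,4,5,0,0,0],[0,8,8,0,0,0],[0,12,8,0,0,0],[0,16,8,0,0,0],[0,20,8,0,0,0],[0,24,8,0,0,0],[0,28,8,0,0,0],[0,32,8,0,0,0],[0,36,8,0,0,0],[0,40,8,0,0,0],[0,42.5,8,0,0,0]],
])

```text
clock: 10.35
tcp_pos: [0.654, 0.1916, 0.2534]
orientation: [-0.0, 0.708, 0.706, 0.0]
wrist_force: [-0.2, 0.6, -0.4]
finger_gap: -0.0002
```

Run:
```python
from h import *
p=read_camera("top");save(p,"pics/top3.png")
P=pts(p)
a=cv2.imread("pics/top3.png")[120:360,140:500];cv2.imwrite("pics/t3c.png",cv2.resize(a,(800,533)))
p=read_camera("scene");save(p,"pics/scene3.png")
for x in plates(p): print(x)
```

```text
(array([563., 156.]), array([187.,  62.]), 21.7, array([164., 166., 169.]), np.int64(885))
```

View pics/t3c.png

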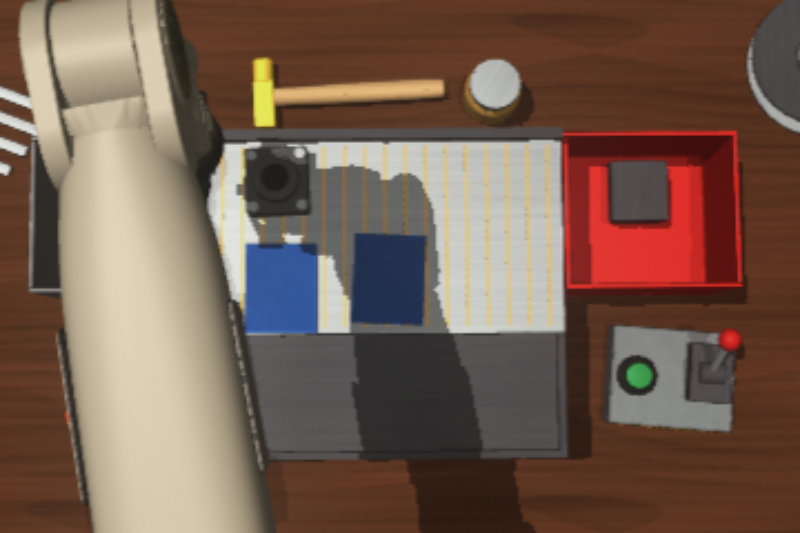

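View pics/scene3.png

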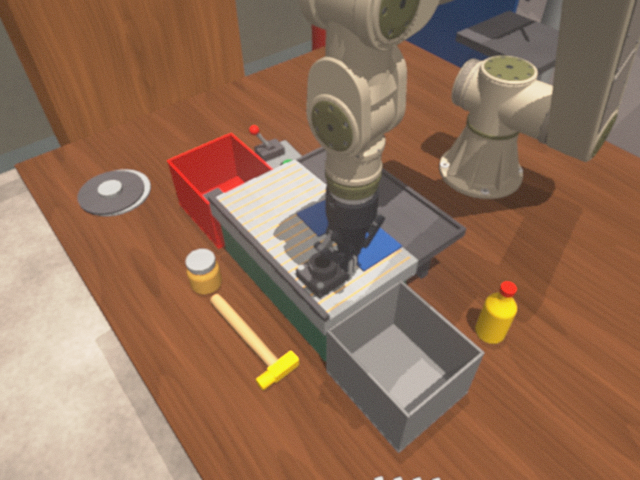

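First casting is in the bin, upside down, at (638,190). Now the second.

send_rows([
  [[-0.2,0,-2,0,0,0],[-0.2,0,-4,0,0,0],[-0.2,0,-6,0,0,0],[-0.2,0,-7.5,0,0,0],[-0.2,0,-8.4,0,0,0],[-0.2,0,-8.4,0,0,0]],
])

```text
clock: 11.05
tcp_pos: [0.6516, 0.1879, 0.1679]
orientation: [-0.001, 0.709, 0.705, -0.001]
wrist_force: [0.1, 0.2, -0.4]
finger_gap: 0.0001
```

send_rows([
  [[0,-1.2,0,0,0,0],[0,-2.4,0,0,0,0],[0,-3.6,0,0,0,0],[0,-4.8,0,0,0,0],[0,-6,0,0,0,0],[0,-7.2,0,0,0,0],[0,-8.4,0,0,0,0],[0,-9.6,0,0,0,0],[0,-10.8,0,0,0,0],[0,-12,0,0,0,0]],
])

```text
clock: 12.05
tcp_pos: [0.6521, 0.0679, 0.1692]
orientation: [-0.0, 0.709, 0.706, -0.0]
wrist_force: [0.4, 2.5, 1.7]
finger_gap: 0.0002
```

send_rows([
  [[0,-1.2,0,0,0,0],[0,-2.4,0,0,0,0],[0,-3.6,0,0,0,0],[0,-4.8,0,0,0,0],[0,-6,0,0,0,0],[0,-7.2,0,0,0,0],[0,-8.4,0,0,0,0],[0,-9.6,0,0,0,0],[0,-10.8,0,0,0,0],[0,-12,0,0,0,0]],
])

```text
clock: 13.05
tcp_pos: [0.6521, -0.0521, 0.1693]
orientation: [-0.0, 0.709, 0.706, -0.0]
wrist_force: [0.4, 1.9, 0.7]
finger_gap: 0.0002
```

send_rows([
  [[0,-1.2,0,0,0,0],[0,-2.4,0,0,0,0],[0,-3.6,0,0,0,0],[0,-4.8,0,0,0,0],[0,-6,0,0,0,0],[0,-7.2,0,0,0,0],[0,-8.4,0,0,0,0],[0,-9.6,0,0,0,0],[0,-10.8,0,0,0,0],[0,-12,0,0,0,0],[0,-13.2,0,0,0,0],[0,-14.4,0,0,0,0]],
])

```text
clock: 14.25
tcp_pos: [0.6521, -0.1965, 0.1692]
orientation: [0.0, 0.709, 0.705, -0.0]
wrist_force: [-1.1, 0.2, 0.8]
finger_gap: 0.0001
```

send_rows([
  [[0,-3.4,0,0,0,0],[0,-4.5,0,0,0,0],[0,-4.5,3,0,0,0],[0,-4.5,6,0,0,0],[0,-4.5,9,0,0,0]],
])

```text
clock: 14.75
tcp_pos: [0.6518, -0.2406, 0.2599]
orientation: [-0.0, 0.709, 0.705, -0.0]
wrist_force: [0.7, -0.9, 0.5]
finger_gap: -0.0001
```

Run:
```python
from h import *
p=read_camera("top");save(p,"pics/top4.png")
a=cv2.imread("pics/top4.png")[120:360,140:500];cv2.imwrite("pics/t4c.png",cv2.resize(a,(800,533)))
for x in plates(p): print(x)
p=read_camera("scene");save(p,"pics/scene4.png")
for x in plates(p): print(x)
print(get_state()['tcp_pos'],get_state()['joint_pos'])
```

```text
(array([544.,   1.]), array([77., 99.]), 87.1, array([163., 167., 172.]), np.int64(1221))
(array([534., 122.]), array([76., 98.]), 89.9, array([163., 167., 172.]), np.int64(1236))
(array([543.,  -0.]), array([ 82., 100.]), 87.7, array([164., 166., 168.]), np.int64(1251))
(array([532., 120.]), array([ 80., 102.]), 89.9, array([164., 166., 168.]), np.int64(1524))
[ 0.65377715 -0.24129779  0.26468573] [-4.68618541e-01  5.63050130e-01  5.09764701e-01  1.50924964e+00
 -1.01106164e-05  1.10663325e+00]
```

View pics/t4c.png

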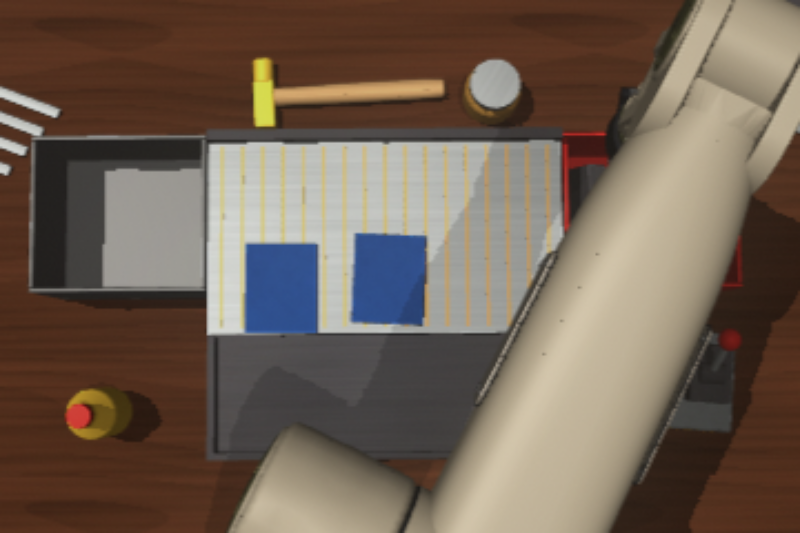

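View pics/scene4.png

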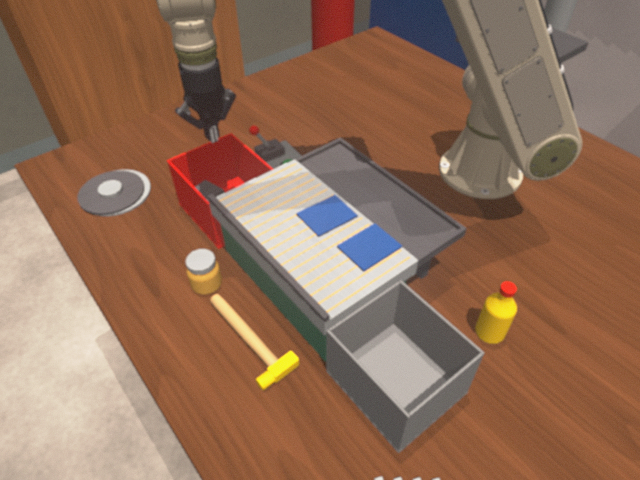

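send_rows([
  [[0,2,0,0,0,7.5],[0,4,0,0,0,15],[-0.5,6,0,0,0,22.5],[-1,8,0,0,0,30],[-1,10,0,0,0,37.5],[-1.5,12,0,0,0,45],[-1.5,14,0,0,0,52.5],[-2,16,0,0,0,60],[-2.5,18,0,0,0,67.5],[-2.9,20,0,0,0,75],[-2.9,22,0,0,0,82.5],[-2.9,24.2,0,0,0,90]],
], jaw=-0.2)

```text
clock: 16.05
tcp_pos: [0.6228, 0.0024, 0.2588]
orientation: [-0.0, -0.0, 1.0, 0.0]
wrist_force: [0.6, 0.8, -0.6]
finger_gap: 0.034
```

send_rows([
  [[0,0,-2,0,0,0],[0,0,-4,0,0,0],[0,0,-6,0,0,0],[0,0,-7.5,0,0,0],[0,0,-8.5,0,0,0],[0,0,-8.5,0,0,0]],
])

```text
clock: 16.65
tcp_pos: [0.622, 0.002, 0.1723]
orientation: [-0.002, 0.002, 1.0, 0.0]
wrist_force: [-0.8, -0.2, -0.0]
finger_gap: 0.0343
```

Run:
```python
from h import *
p=read_camera("top");save(p,"pics/top5.png")
a=cv2.imread("pics/top5.png")[120:360,140:500];cv2.imwrite("pics/t5c.png",cv2.resize(a,(800,533)))
p=read_camera("scene");save(p,"pics/scene5.png")
a=cv2.imread("pics/scene5.png")[140:340,200:440];cv2.imwrite("pics/s5c.png",cv2.resize(a,(720,600)))
s=get_state();print(s['tcp_pos'],s['joint_pos'],s['wrist_force'],s['finger_gap'])
```

```text
[0.62325904 0.00182183 0.17454325] [-1.25822753e-01  4.26954089e-01  7.26816385e-02  1.21644526e+00
  6.94355879e-05 -1.21548157e-01] [-0.48187976 -0.8645877   0.18682688] 0.03430303249014831
```

View pics/t5c.png

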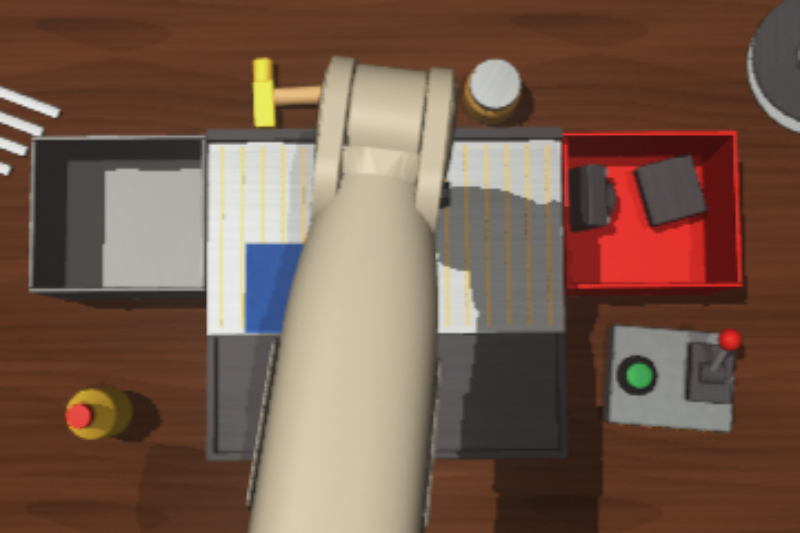

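View pics/s5c.png

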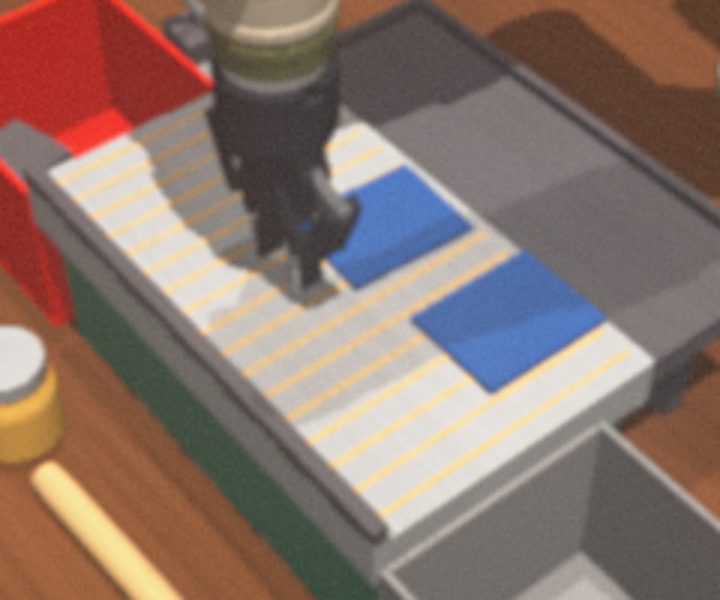

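Both castings are in the bin, at (590,195) and (670,190). The fingers are behind the right plate, so I'll probe down gently to the bed.

send_rows([
  [[0,0,-0.4,0,0,0],[0,0,-0.8,0,0,0],[0,0,-1.0,0,0,0],[0,0,-1.0,0,0,0]],
])

```text
clock: 17.15
tcp_pos: [0.623, 0.0019, 0.164]
orientation: [-0.0, 0.002, 1.0, 0.0]
wrist_force: [0.1, -1.0, 0.3]
finger_gap: 0.0343
```

send_rows([
  [[0,0,-0.2,0,0,0],[0,0,-0.2,0,0,0]],
])

```text
clock: 17.35
tcp_pos: [0.6231, 0.0019, 0.1622]
orientation: [-0.0, 0.002, 1.0, 0.0]
wrist_force: [-0.5, 0.6, -0.5]
finger_gap: 0.0342
```

send_rows([
  [[0,0,-0.2,0,0,0],[0,0,-0.2,0,0,0]],
])

```text
clock: 17.55
tcp_pos: [0.623, 0.0019, 0.1601]
orientation: [-0.0, 0.002, 1.0, 0.0]
wrist_force: [0.0, -0.6, 0.4]
finger_gap: 0.0339
```

send_rows([
  [[0,0,-0.15,0,0,0],[0,0,-0.15,0,0,0]],
])

```text
clock: 17.75
tcp_pos: [0.6233, 0.0019, 0.1593]
orientation: [0.0, 0.002, 1.0, 0.0]
wrist_force: [-0.7, -0.7, 2.9]
finger_gap: 0.0344
```

send_rows([
  [[0,0,-0.15,0,0,0],[0,0,-0.15,0,0,0]],
])

```text
clock: 17.95
tcp_pos: [0.6233, 0.0019, 0.1592]
orientation: [0.001, 0.002, 1.0, -0.0]
wrist_force: [-3.2, 0.7, 9.5]
finger_gap: 0.0339
```

send_rows([
  [[0,0,0.25,0,0,0],[-0.8,0,0.25,0,0,0],[-1.6,0,0.25,0,0,0],[-2.4,0,0.25,0,0,0],[-3.2,0,0.25,0,0,0],[-4,0,0.25,0,0,0],[-4.8,0,0.25,0,0,0],[-5.6,0,0.25,0,0,0]],
])

```text
clock: 18.75
tcp_pos: [0.5665, 0.0019, 0.1599]
orientation: [0.0, 0.002, 1.0, 0.0]
wrist_force: [-0.1, -0.4, -0.4]
finger_gap: 0.0341
```

```bash
cat > look.py <<'E'
import sys
from h import *
k=sys.argv[1]
p=read_camera("top")
a=p["img"][120:360,140:500,::-1];cv2.imwrite(f"pics/t{k}c.png",cv2.resize(a,(800,533)))
for x in plates(p): print("top",x)
p=read_camera("scene")
a=p["img"][140:340,200:480,::-1];cv2.imwrite(f"pics/s{k}c.png",cv2.resize(a,(800,571)))
for x in plates(p): print("scene",x)
E
python3 look.py 6
```

```text
top (array([534., 124.]), array([72., 98.]), 88.6, array([163., 167., 172.]), np.int64(1109))
scene (array([496.,  21.]), array([152.,  75.]), 44.8, array([164., 166., 168.]), np.int64(692))
scene (array([534., 120.]), array([ 79., 101.]), 89.7, array([164., 166., 168.]), np.int64(1514))
```

View pics/s6c.png

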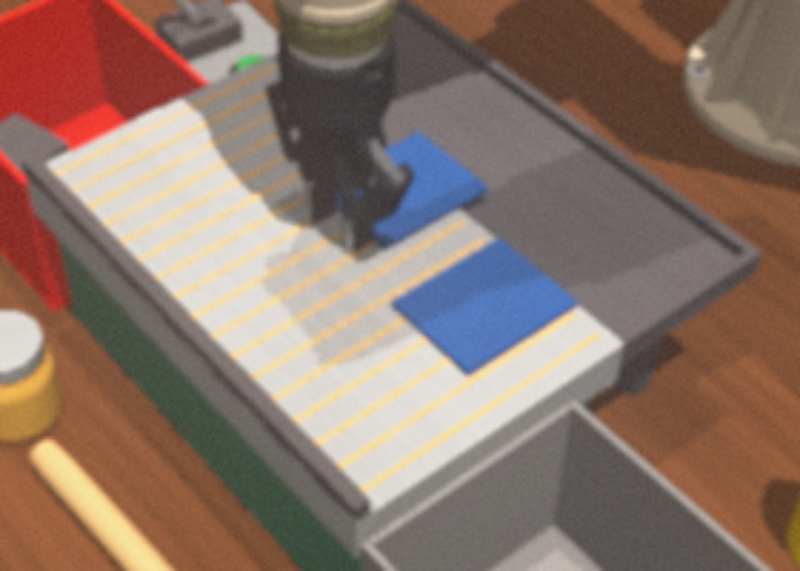

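The plate is sliding straight and its front edge is over the tray. I'll carry on.

send_rows([
  [[-0.8,0,0,0,0,0],[-1.6,0,0,0,0,0],[-2.4,0,0,0,0,0],[-3.2,0,0,0,0,0],[-4,0,0,0,0,0],[-4.8,0,0,0,0,0],[-5.6,0,0,0,0,0],[-6.4,0,0,0,0,0],[-7.2,0,0,0,0,0],[-8,0,0,0,0,0],[-8.6,0,0,0,0,0],[-8.8,0,0,0,0,0]],
])

```text
clock: 20.05
tcp_pos: [0.4783, 0.002, 0.1598]
orientation: [-0.0, 0.002, 1.0, 0.0]
wrist_force: [0.3, -0.7, 0.4]
finger_gap: 0.034
```

```bash
python3 look.py 7
```

```text
top (array([534., 121.]), array([77., 98.]), 88.4, array([163., 167., 172.]), np.int64(1241))
scene (array([428.,  26.]), array([118.,  49.]), 19.0, array([152., 154., 157.]), np.int64(453))
scene (array([533., 120.]), array([ 80., 100.]), 88.7, array([164., 166., 168.]), np.int64(1514))
```

View pics/s7c.png

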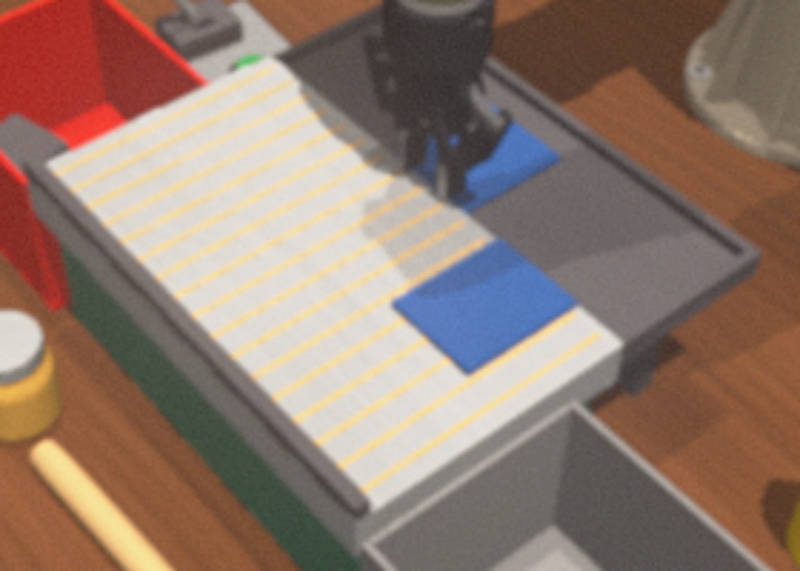

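Plate top is at 152–157 mm, so it lies flat in the tray. Now the second plate.

send_rows([
  [[0.5,0,2,0,0,0],[1,0,5,0,0,0],[4,3,5,0,0,0],[8,7,5,0,0,0],[12,10,5,0,0,0],[13.5,11.9,5,0,0,0],[13.5,11.9,4,0,0,0],[13.5,11.9,2,0,0,0],[13.5,11.9,0.8,0,0,0],[13.5,11.9,0.2,0,0,0],[13.5,11.9,0.2,0,0,0]],
])

```text
clock: 21.25
tcp_pos: [0.6131, 0.1203, 0.1608]
orientation: [-0.001, 0.002, 1.0, -0.0]
wrist_force: [0.7, 0.8, 0.1]
finger_gap: 0.0341
```

```bash
python3 look.py 8
```

```text
top (array([533.,  85.]), array([94., 19.]), 10.4, array([159., 166., 172.]), np.int64(195))
top (array([429.,  18.]), array([40., 97.]), 89.7, array([151., 155., 159.]), np.int64(633))
scene (array([477.,  71.]), array([280.,  70.]), 39.7, array([152., 154., 157.]), np.int64(682))
scene (array([547., 130.]), array([145.,  84.]), 13.4, array([164., 166., 169.]), np.int64(1081))
```

View pics/s8c.png

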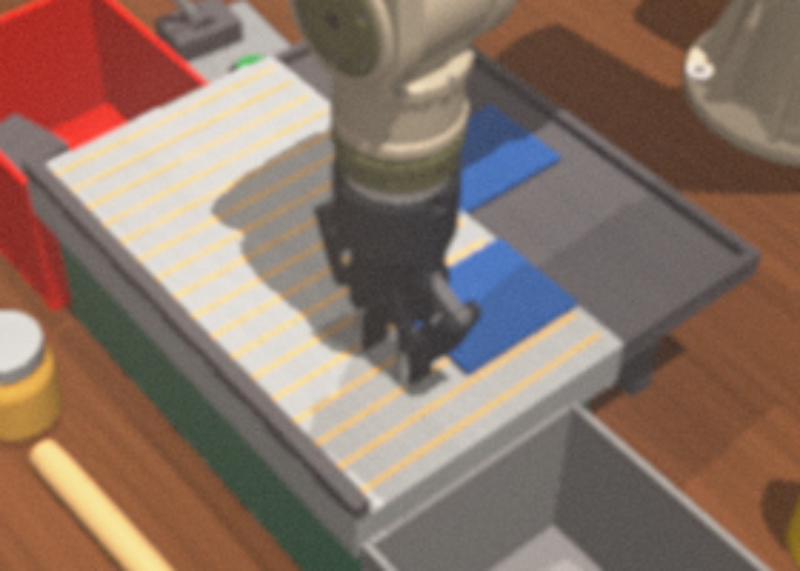

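View pics/t8c.png

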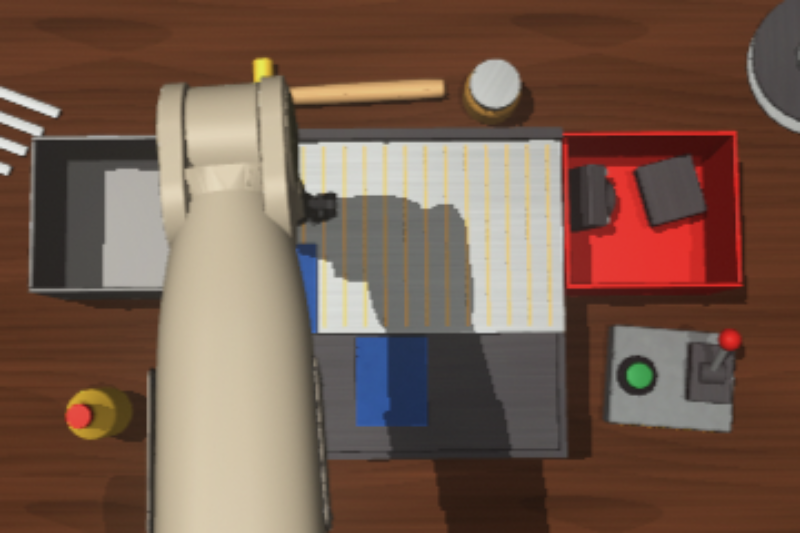

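send_rows([
  [[-0.8,0,0,0,0,0],[-1.6,0,0,0,0,0],[-2.4,0,0,0,0,0],[-3.2,0,0,0,0,0],[-4,0,0,0,0,0],[-4.8,0,0,0,0,0],[-5.6,0,0,0,0,0]],
])

```text
clock: 22.05
tcp_pos: [0.558, 0.121, 0.1624]
orientation: [0.001, 0.002, 1.0, 0.0]
wrist_force: [1.6, -0.8, 3.0]
finger_gap: 0.0342
```

```bash
python3 look.py 9
```

```text
top (array([484.,  93.]), array([23., 67.]), 88.7, array([155., 167., 172.]), np.int64(223))
top (array([429.,  18.]), array([40., 97.]), 89.6, array([151., 155., 160.]), np.int64(568))
scene (array([481., 141.]), array([157.,  68.]), 38.7, array([164., 166., 169.]), np.int64(711))
```

View pics/s9c.png

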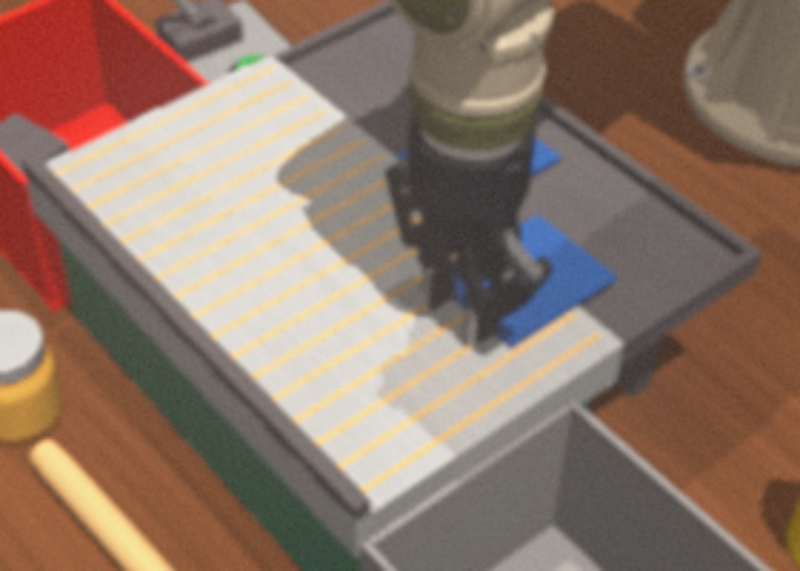

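send_rows([
  [[-0.8,0,-0.15,0,0,0],[-1.6,0,-0.15,0,0,0],[-2.4,0,-0.15,0,0,0],[-3.2,0,-0.15,0,0,0],[-4,0,-0.15,0,0,0],[-4.8,0,-0.15,0,0,0],[-5.6,0,-0.15,0,0,0],[-6.4,0,-0.15,0,0,0],[-7.2,0,-0.15,0,0,0],[-7.9,0,-0.15,0,0,0],[-8.1,0,-0.15,0,0,0]],
])

```text
clock: 23.25
tcp_pos: [0.4761, 0.121, 0.1603]
orientation: [-0.0, 0.002, 1.0, 0.0]
wrist_force: [-0.4, 0.3, -0.3]
finger_gap: 0.0342
```

```bash
python3 look.py 10
```

```text
top (array([409.,  93.]), array([20., 55.]), 90.0, array([151., 155., 159.]), np.int64(198))
scene (array([426., 150.]), array([100.,  40.]), 14.3, array([152., 154., 156.]), np.int64(431))
```

View pics/s10c.png

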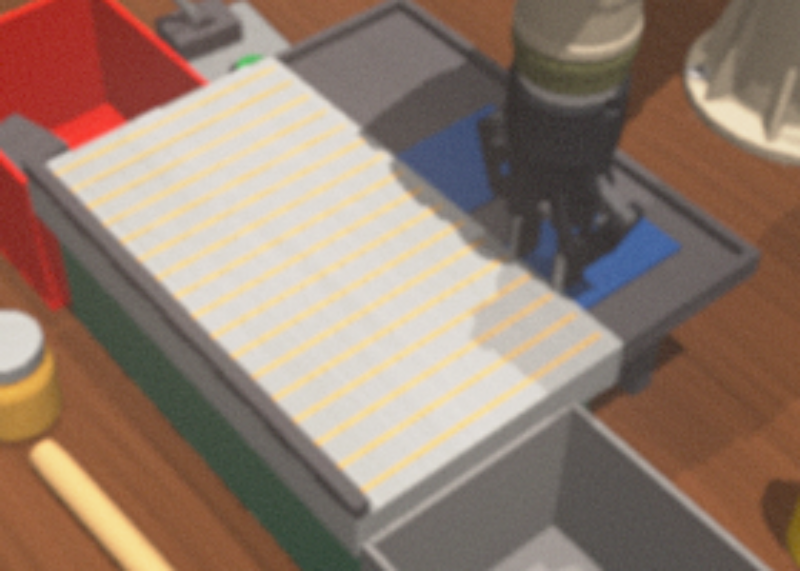

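send_rows([
  [[0.5,0,3,0,0,0],[0.5,0,7,0,0,0],[0,-4,9,0,0,0],[0,-8,9,0,0,0],[-0.5,-12,9,0,0,0],[-1,-16,9,0,0,0],[-1.5,-20,9,0,0,0],[-2,-24,9,0,0,0],[-3,-29,9,0,0,0],[-3.6,-34,9,0,0,0],[-4.4,-38,9,0,0,0],[-4.4,-41.8,9,0,0,0]],
], jaw=-1)

```text
clock: 24.55
tcp_pos: [0.4323, -0.2995, 0.2504]
orientation: [0.0, 0.003, 1.0, -0.0]
wrist_force: [1.1, 1.0, -0.4]
finger_gap: 0.0002
```

```bash
python3 look.py 11; python3 -c "
from h import *
s=get_state();print(s['tcp_pos'],s['finger_gap'])"
```

```text
top (array([430., 121.]), array([78., 97.]), 89.6, array([151., 155., 159.]), np.int64(1268))
top (array([429.,  -2.]), array([80., 97.]), 89.4, array([150., 155., 160.]), np.int64(1315))
scene (array([427.,  -4.]), array([99., 88.]), 0.2, array([152., 154., 156.]), np.int64(1102))
scene (array([427., 119.]), array([99., 84.]), 0.4, array([152., 154., 156.]), np.int64(1322))
[ 0.43313917 -0.30191815  0.24969128] -0.00019762003340097293
```

View pics/s11c.png

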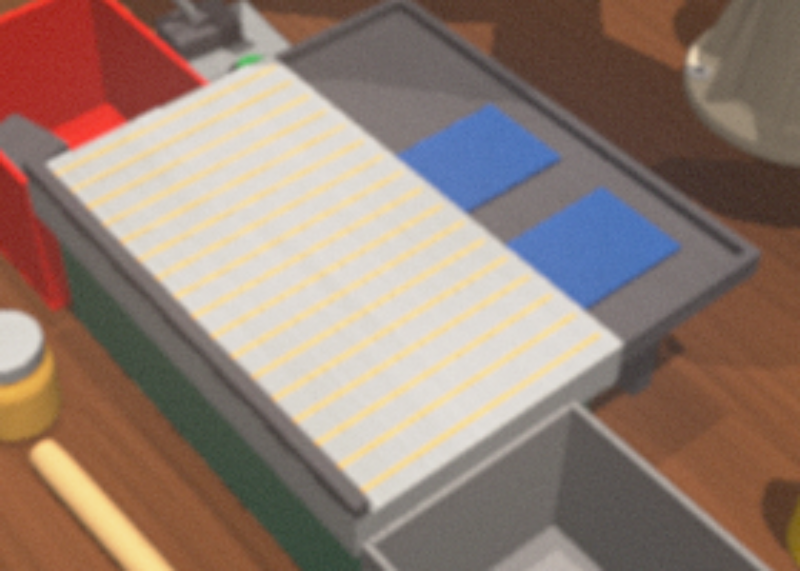

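View pics/t11c.png

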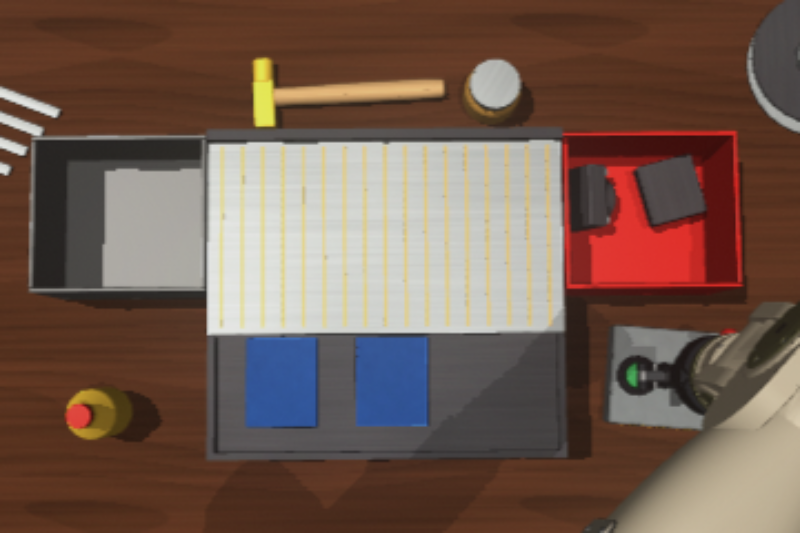

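Bed is clear, both plates lie flat and apart in the tray, and both castings are in the red bin. Now the button.

send_rows([
  [[0,0.4,-3,0,0,0],[0,0.4,-6,0,0,0],[0,0.4,-9,0,0,0],[0,0.4,-12,0,0,0],[0,0.4,-15,0,0,0],[0,0.4,-17,0,0,0],[0,0.4,-18.3,0,0,0],[0,0.4,-18.3,0,0,0]],
])

```text
clock: 25.45
tcp_pos: [0.4321, -0.2912, 0.0653]
orientation: [-0.002, 0.002, 1.0, 0.002]
wrist_force: [-0.2, 0.6, -0.6]
finger_gap: -0.0001
```

send_rows([
  [[0,0,-0.5,0,0,0],[0,0,-1,0,0,0],[0,0,-1.3,0,0,0],[0,0,-1.5,0,0,0],[0,0,-1.5,0,0,0]],
])

```text
clock: 25.95
tcp_pos: [0.4341, -0.2934, 0.0557]
orientation: [0.001, 0.002, 1.0, -0.001]
wrist_force: [-3.7, 5.6, 22.1]
finger_gap: 0.0002
```

send_rows([
  [[0,-0.2,2,0,0,0],[0,-0.4,6,0,0,0],[0,-8,10,0,0,0],[-4,-12,13,0,0,0],[-8,-16,13,0,0,0],[-8,-16,13,0,0,0]],
])

```text
clock: 26.55
tcp_pos: [0.3526, -0.4552, 0.184]
orientation: [0.001, 0.002, 1.0, -0.001]
wrist_force: [0.8, 0.6, -0.9]
finger_gap: 0.0001
```

Run:
```python
from h import *
print(get_state()['tcp_pos'])
Z=[]
p=read_camera("top");P=pts(p);r,g,b=colors(p);save(p,"pics/top12.png")
a=p["img"][260:320,400:490,::-1];cv2.imwrite("pics/t12c.png",cv2.resize(a,(800,533)))
m=(g>r+50)&(g>b+40)&(P[...,1]<-.2)
print(np.round(np.median(P[m],0),4),np.round((P[m].min(0)+P[m].max(0))/2,4))
p2=read_camera("top");P=(P+pts(p2))/2
c=np.median(P[m],0);d=np.hypot(P[...,0]-c[0],P[...,1]-c[1])
for lo in range(0,40,3):
    k=(d>=lo/1000)&(d<lo/1000+.003);print(lo,k.sum(),np.round(np.median(P[k][:,2]),4), p["img"][k].mean(0).round())
m=(r>g+80)&(r>b+80)&(P[...,0]<.52)&(P[...,1]<-.3);print(np.median(P[m],0))
```

```text
[ 0.35262131 -0.45515971  0.18404156]
[ 0.4317 -0.2968  0.0633] [ 0.4317 -0.2966  0.0642]
0 5 0.063 [ 71. 169.  88.]
3 13 0.0631 [ 71. 170.  89.]
6 21 0.0627 [ 71. 169.  89.]
9 30 0.0636 [ 72. 160.  84.]
12 35 0.0627 [ 60. 140.  73.]
15 41 0.0548 [45. 57. 42.]
18 52 0.0532 [46. 46. 40.]
21 66 0.0517 [65. 60. 58.]
24 58 0.0415 [114. 114. 112.]
27 91 0.0409 [119. 118. 115.]
30 98 0.0399 [115. 111. 107.]
33 98 0.0401 [120. 114. 109.]
36 108 0.0397 [120. 113. 107.]
39 112 0.0403 [118. 109. 102.]
[ 0.47382544 -0.38509915  0.14267379]
```

View pics/t12c.png

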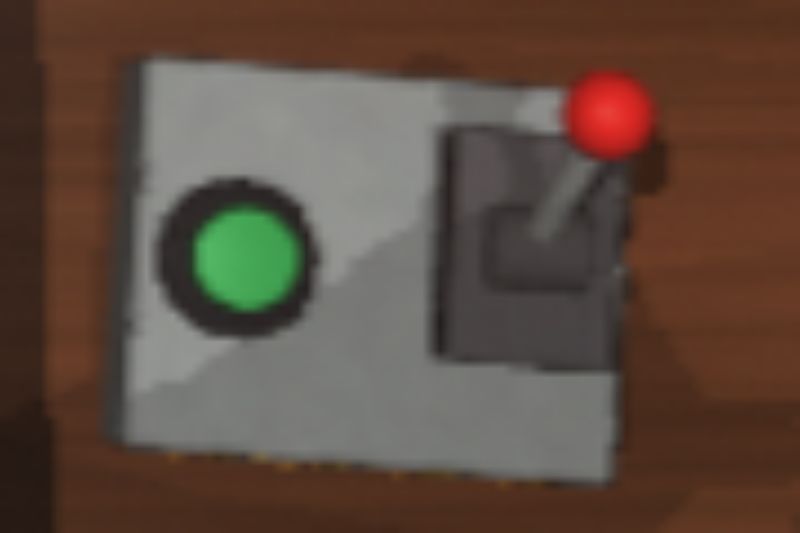

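The 22 N force suggests the button bottomed out, but I was about 4 mm off centre. I'll press again centred, stepping down so the force profile shows the stop.

send_rows([
  [[3,3,3,0,0,0],[6,9,3,0,0,0],[7.9,12,0,0,0,0],[7.9,15.8,-4,0,0,0],[7.9,15.8,-8,0,0,0],[7.9,15.8,-11,0,0,0],[7.9,15.8,-11.8,0,0,0],[7.9,15.8,-11.8,0,0,0],[7.9,15.8,-11.8,0,0,0]],
])

```text
clock: 27.55
tcp_pos: [0.4333, -0.2962, 0.0659]
orientation: [0.001, 0.002, 1.0, -0.001]
wrist_force: [0.1, -1.2, 1.2]
finger_gap: -0.0001
```

send_rows([
  [[0,0,-0.4,0,0,0],[0,0,-0.4,0,0,0]],
])

```text
clock: 27.75
tcp_pos: [0.4332, -0.2965, 0.0616]
orientation: [0.001, 0.002, 1.0, -0.001]
wrist_force: [0.5, -0.4, 1.1]
finger_gap: 0.0003
```

send_rows([
  [[0,0,-0.3,0,0,0],[0,0,-0.3,0,0,0]],
])

```text
clock: 27.95
tcp_pos: [0.4331, -0.2963, 0.0581]
orientation: [0.001, 0.002, 1.0, -0.001]
wrist_force: [1.0, -2.8, 3.6]
finger_gap: 0.0002
```

send_rows([
  [[0,0,-0.3,0,0,0],[0,0,-0.3,0,0,0]],
])

```text
clock: 28.15
tcp_pos: [0.4331, -0.2963, 0.0559]
orientation: [0.001, 0.002, 1.0, -0.001]
wrist_force: [0.4, -0.9, 11.5]
finger_gap: 0.0003
```

send_rows([
  [[0,0,-0.3,0,0,0],[0,0,-0.3,0,0,0]],
])

```text
clock: 28.35
tcp_pos: [0.4332, -0.2964, 0.0555]
orientation: [0.002, 0.002, 1.0, -0.002]
wrist_force: [-5.3, 4.3, 32.1]
finger_gap: 0.0002
```

The force was still spring-like at 58.1 mm and met a hard stop at about 55.7 mm. With the top measured at about 62 mm, that is the full 6 mm of travel. I'll withdraw and check.

send_rows([
  [[0,0,2,0,0,0],[0,0,6,0,0,0],[0,0,10,0,0,0],[0,0,14,0,0,0],[-2,-4,18,0,0,0],[-5,-8,18,0,0,0],[-8,-12,18,0,0,0],[-10,-16,18,0,0,0],[-10,-18,18,0,0,0],[-10,-18,18,0,0,0]],
])

```text
clock: 29.35
tcp_pos: [0.3306, -0.4775, 0.2299]
orientation: [-0.0, 0.004, 1.0, 0.001]
wrist_force: [0.5, 0.5, -0.3]
finger_gap: 0.0003
```

```bash
python3 look.py 13
python3 - <<'E'
from h import *
p=read_camera("top");P=pts(p);r,g,b=colors(p)
m=(r>g+80)&(r>b+80)&(P[...,0]<.52)&(P[...,1]<-.3);print("lever",np.median(P[m],0))
m=(g>r+50)&(g>b+40)&(P[...,1]<-.2);print("button",np.median(P[m],0))
for t in ("oilcan","mallet","tin"):
    d=silhouettes(p,t)[0];print(t,d["conf"],np.median(P[d["mask"]],0).round(3))
s=get_state();print(s["tcp_pos"],s["wrist_force"],s["clock"])
E
```

```text
top (array([430., 123.]), array([80., 97.]), 89.6, array([150., 155., 159.]), np.int64(1285))
top (array([429.,  -2.]), array([80., 97.]), 89.4, array([150., 155., 160.]), np.int64(1313))
scene (array([427.,  -5.]), array([88., 99.]), 88.8, array([152., 154., 156.]), np.int64(1100))
scene (array([428., 120.]), array([82., 99.]), 89.2, array([152., 154., 156.]), np.int64(1329))
lever [ 0.47377059 -0.38490846  0.14201282]
button [ 0.43175154 -0.29710752  0.06281176]
oilcan 0.82 [0.397 0.338 0.103]
mallet 0.95 [0.789 0.084 0.025]
tin 0.86 [ 0.777 -0.127  0.079]
[ 0.33266056 -0.47366975  0.23127917] [ 0.06807259 -0.29958415  0.03319398] 29.65
```

View pics/t13c.png

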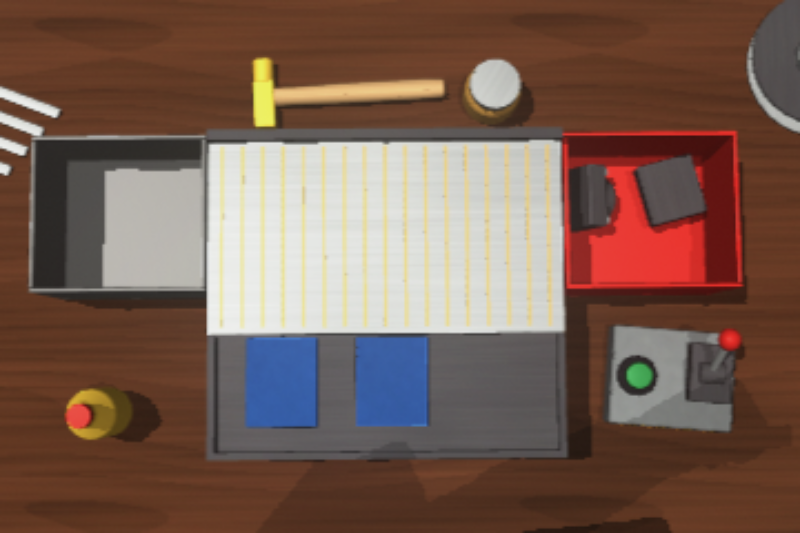

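The bed is clear, with the plates at (282,382) and (391,381) in the tray, both castings in the red bin, the lever at off and nothing else moved. I'm handing it in.

```bash
python3 -c "
from h import *
print(hand_in())"
```

```text
the job is handed in; nothing more can be done
None
```

The bed is clear and the job is handed in at about 30 s of the 210 s; no verdict was reported. I pushed the lever to its off stop, slid both castings into the red bin and drew both plates into the tray. Then I pressed the green button. Only two castings and two plates were present at the start.

The last checks, with the arm withdrawn and touching nothing:
- **Plates:** both lie flat on the tray floor, tops at 152–156 mm, about 40 mm apart. Their back edges sit right at the bed's front edge, but at floor height.
- **Castings:** both are in the bin, one upside down and one on its side. The grey tub is empty.
- **Lever:** still at off, with its ball within about 2 mm of where the stop should put it.
- **Bystanders:** the oil bottle, mallet and tin are within about 1 mm of where they started.

**Button:** two readings disagreed with the description. The first press was about 4 mm off centre and read 22 N, so I pressed again on centre and met a hard stop at 32 N. The camera put the released top at about 62 mm, not the stated 58 mm. The stop came at about 56 mm, which still matches the full 6 mm of travel.

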